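# Take the battery pack out of a bench instrument behind its snap-tab cover

## Robot

A 6-joint arm with a two-finger parallel gripper is mounted at the origin on the work surface. World frame = base frame: x ahead of the robot, y to its left, z up, the work surface at z = 0. Lengths are in m, angles in degrees, forces in N, time in s.
With the tool pointing down it reaches from about 0.4 to 0.825 m from the base axis. Payload 7 kg.
Tool frame: the origin (TCP) lies on the centre line of the jaws, within the pads' length; the fingertips stand r.tip_reach ahead of it and the grasp point (between the pads) is the TCP (r.tip_reach is the distance from the TCP to the fingertips, in m); z points along the fingers, y is the line along which they close (so a half turn about z gives the same grasp; the last joint's range is limited). The gripper opens to 88 mm and grips with 3 to 60 N. Pads are 19 mm wide; open, the fingers measure 130 mm over their backs; the gripper's body (78 mm by 193 mm) begins 47 mm behind the grasp point.
Start: joints at [87.038, 20.546, 0.682, 0, -70.136, -16.507], TCP at [0.225, 0.636, 0.246] pointing down, gripper open.
Joint ranges: [-176.03, 176.03], [-82.01, 121.73], [-58.28, 71.71], [-173.87, 95.51], [-174.79, -0.11], [-173.66, 173.66]. Speed limits (degrees/s): [136.94, 136.94, 172.46, 180, 180, 180].

## Interface

Orientations are given as [roll, pitch, yaw] about the fixed x, y, z axes, in that order (R = Rz(yaw) Ry(pitch) Rx(roll)).
In Python, from plant import sensors, cams, r gives the robot as it stands.
- The arm moves only by the tool drive_tool, never from a script. Its argument "rows" is a list of rows, each an object of numbers: "fingers": the gripper's target within -1 to 1 (fully open at 1, half-way at 0, shut at -1); "x", "y", "z": the shift along the tool's x, y, z in m; "spin": the turn about the tool's z in rad. A call has 1 to 10 rows; each row is the pose to reach, as a shift and turn from the pose commanded when the call began, along the tool's axes at that moment; what a row does not reach only later rows make up. A row lasts 1/8 s, in which the tool goes at most 62.5 mm and 10.7 degrees, less where a joint would pass 70% of its speed; a pose out of reach is approached as far as the arm can. A call with a gripper value outside its range is refused whole. The fingers move at their own pace and stop on an object; "newtons" is the grip in N (left out, the last holds). Time passes only in rows, so rows that repeat a pose let the fingers close. It gives the time, the measured TCP pose, the force, the opening and the grip force at its end, in the units of the state.
- sensors.get_state(): the state, without advancing time (a new reading comes with each control period).
- cams.capture(name): name is "side" or "top"; returns a dict with "pixels" (480x640x3 uint8, red, green, blue), "intrinsics" (3x3 intrinsics, pixels), "eye" and "orientation" of the camera in the world. Camera axes: x right, y up, looking along -z (the intrinsics and any distortion apply to the point x, -y, -z); pixel columns grow to the right and rows downward; lengths in m; the calibration is good to about 2 mm. A picture is of the moment at which its call begins. There is no depth.
- r.close_job(): hands the job in; it is judged then, once.
The state is a dict: "time_s": time; "joints": joint angles; "qd": joint speeds; "joint_torque": joint torques, N m; "tcp_pos": TCP position; "eef_rot": TCP orientation; "contact_force": force on the tool from outside, world axes, zero at the start; "moment": the same for the moment, N m; "gripper_width": finger opening in m; "gripper_force": force on a finger pad.
Only numpy, scipy, OpenCV 4.12 (cv2) and the standard library are available. Lean on these libraries where they do the work, as an engineer would, in place of code of your own. Each camera call takes 0.05 s, during which the arm holds its last target. There are 200 camera calls.

## Task

Take the battery pack out of the orange bench instrument. Press the snap tab inward (towards the middle of the cover) until the cover springs up at that end, without overstraining the tab (25 N at most) or prying at a latched cover; lift the cover off and lay it flat on the black rubber mat, handle up. Then lift out the pack, set it down upright in the white tray without dropping it, and leave the other things on the bench where they are.

Things in the scene. Friction and masses are not known exactly. Their poses are not given: they have to be found in the camera images.
- case_top (a point): Orange steel case fixed to the bench, 220 mm (its x) by 180 mm (its y), 100 mm high; point: centre of its top, level with the rim. Its x runs from the tab end (-x) to the far end (+x), z up; yaw up to 0.7 rad either way. The closed cover lies flush in a recess; below is a bay 154 mm (x) by 130 mm (y), floor 70 mm below this point
- tab_tip (a point): Black plastic snap tab of the case: an upright blade 36 mm wide (case's y), 5 mm thick (case's x), standing 45 mm above the closed cover through a window in it near the case's -x end. Point: middle of the blade's top edge on its outer (-x) face, 145 mm above the bench. Push that face along the case's +x, fingertips 125 to 135 mm above the bench, clear of the end bar that will rise below
- snap_tab (a joint): Flex of the tab (rad): 0 at rest, grows as pressed inward, hard stop at 0.22; it bends about a line 60 mm above the bench, so 0.1 rad is 7 mm of push. The barb lets go somewhere from 0.10 to 0.17 rad (it varies, as the cover has play). The push is about 4 N at first, 8 to 12 N (friction included) at letting go, then rises steeply at the stop; over 25 N breaks it. It springs back when left
- cover: Loose orange cover plate, 170 mm (x) by 146 mm (y), 5 mm thick, about 0.18 kg, flat beneath; origin at the centre of its underside, axes as the case's while closed; about 2 mm of play in its recess. Unlatched, it slopes by about 0.1 rad, tab end up, and lifts straight off; the tab stays on the case and passes through the window (23 mm in x, 44 mm in y)
- cover_grip (a point): Centre of the cover's handle: a straight upright rib on the middle of the cover, 66 mm long (cover's x), 12 mm thick (cover's y), 30 mm high. This point lies half-way up the rib, 20 mm above the cover's underside; grasp across the thickness from above. It rises about 8 mm when the cover springs up
- pack: Grey battery pack in the bay, 90 mm (x) by 80 mm (y) by 30 mm high plus a rib handle, about 0.35 kg; origin at the centre of its underside, 30 mm above the bench at the start, z up
- pack_grip (a point): Centre of the pack's handle: an upright rib 60 mm long (pack's x), 12 mm thick (pack's y), 28 mm high on the middle of the pack. Point half-way up the rib, 44 mm above the pack's underside, 14 mm above its flat upper face; grasp across the thickness from above. The bay's side walls are 55 to 75 mm to each side and reach 26 mm above this point
- mat_pad: Black rubber mat fixed on the bench, 260 mm (x) by 230 mm (y), 3 mm thick; origin at the centre of its underside. To the left or right of the case
- tray: White open plastic tray fixed on the bench, 190 mm (x) by 170 mm (y) outside, 40 mm high, walls and floor 5 mm thick; origin at the centre of its underside. On the other side of the case from the mat
- bottle_mid (a point): Amber bottle 64 mm across, 150 mm high, standing beyond the case; point half-way up. Leave it alone
- beaker_mid (a point): White cup 76 mm across, 95 mm high, standing beyond the case; point half-way up. Leave it alone
- driver_mid (a point): Screwdriver 190 mm long lying beyond the case; point near its middle. Leave it alone
- cover_bar (a point): Middle of the upper face of the cover's end bar (12 mm wide, outside the tab), about 102 mm above the bench when closed. A barb at the foot of the tab's outer face hooks over it. When the tab lets go, spring plungers lift this end 16 mm and hold it up; it does not latch again by itself
There are look-alikes about, which are no part of the job. Of the things shaped like the cover, the orange one is meant.

How it is judged (in metres and radians):
On the way, in this order (a step that is already met when the one before it is completed fails the run):
1. the snap tab is pressed in and the cover's tab end springs up (value of joint snap_tab above 0.1 rad and angle between cover's own z axis and vertical above 0.04 rad and horizontal distance between cover_grip and case_top below 0.02 m), for 0.05 s.
2. the cover is lifted clear of the case (z of cover in the frame of case_top above 0.05 m), for 0.1 s.
3. the cover lies flat on the mat, handle up (horizontal distance between cover and mat_pad below 0.07 m and z of cover in the frame of mat_pad below 0.008 m and angle between cover's own z axis and vertical below 0.06 rad and contact force between the fingers and cover below 0.1 N), for 0.2 s.
At the end, for the whole second after the job is handed in: The cover lies flat (within 0.06 rad), handle up, on the rubber mat, its centre within 70 mm of the mat's centre; the battery pack stands upright (within 0.1 rad) on the floor of the tray, within 60 mm of its centre; both at rest and released (horizontal distance between cover and mat_pad below 0.07 m and z of cover in the frame of mat_pad below 0.008 m and angle between cover's own z axis and vertical below 0.06 rad and horizontal distance between pack and tray below 0.06 m and z of pack in the frame of tray below 0.012 m and angle between pack's own z axis and vertical below 0.1 rad and linear speed of each of pack, cover below 0.02 m/s); the robot touches nothing.
It fails at once if the snap tab is pushed with more than 25 N (contact force between the fingers and snap_tab above 25 N).
It fails at once if the cover is pried against the latched tab (more than 25 N between them) (contact force between cover and snap_tab above 25 N).
It fails at once if the pack is dropped (faster than 0.5 m/s while no finger touches it, a fall of over about 13 mm) (linear speed of pack above 0.5 m/s and contact force between the fingers and pack below 0.1 N).
It fails at once if the bottle, cup or screwdriver is shifted by more than 30 mm (distance of any of bottle_mid, beaker_mid, driver_mid from where it was at the start of the episode above 0.03 m).
It also fails if it takes over 72 s, if anything falls off the work surface, if the arm or the gripper's body presses on something with over 40 N, if the wrist force passes 120 N, or if a joint passes its speed limit or range.

## Working session

There is one attempt and no reset: what is moved stays moved. The work goes in short steps, Python scripts to look and compute and a tool call to move; the robot and the scene stay as the last step left them, time stands still between calls to the robot, and variables do not carry over. Pictures are saved under pics/ and viewed, at most 10 in all, crops included, and the job is handed in when it is done.

Besides the shell and the picture viewer there is one more tool, called after "Call:" as a command line: name --argument value ..., lists and objects as JSON in quotes. drive_tool: Moves the arm, as the interface text tells. Its arguments: {"type":"object","properties":{"rows":{"type":"array"},"newtons":{"type":"number"}},"required":["rows"]}

```bash
mkdir -p pics; ls; cat > h.py <<'E'
import numpy as np, cv2
from plant import sensors, cams, r
def cap(n,save=None):
    c=cams.capture(n)
    if save: cv2.imwrite('pics/'+save+'.png',cv2.cvtColor(np.asarray(c['pixels']),cv2.COLOR_RGB2BGR))
    return c
def ray(c,u,v):
    K=np.array(c['intrinsics']);p=np.linalg.inv(K)@[u,v,1]
    return np.array(c['eye'],float),rot(c)@np.array([p[0],-p[1],-p[2]])
def rot(c):
    o=np.array(c['orientation'],float)
    if o.shape==(3,3): return o
    from scipy.spatial.transform import Rotation as R
    return R.from_euler('xyz',o,degrees=True).as_matrix()
def onplane(c,u,v,z):
    e,d=ray(c,u,v); return e+d*(z-e[2])/d[2]
def proj(c,P):
    q=rot(c).T@(np.array(P)-np.array(c['eye'])); K=np.array(c['intrinsics'])
    w=K@[q[0],-q[1],-q[2]]; return w[:2]/w[2]
E
python3 - <<'E'
from h import *
for n in('top','side'):
    c=cap(n,n+'0'); print({k:v for k,v in c.items() if k!='pixels'})
print(sensors.get_state(), r.tip_reach)
E
```

```text
pics
{'intrinsics': array([[450.60498762,   0.        , 318.02787565],
       [  0.        , 450.60498762, 239.71892259],
       [  0.        ,   0.        ,   1.        ]]), 'eye': array([0.32068679, 0.00142558, 1.09793307]), 'orientation': array([  9.40291049,   0.51662956, -90.77655793])}
{'intrinsics': array([[475.9238832 ,   0.        , 314.72684683],
       [  0.        , 475.9238832 , 236.77162836],
       [  0.        ,   0.        ,   1.        ]]), 'eye': array([ 0.17131511, -0.85458948,  0.83550946]), 'orientation': array([ 50.90077178,   1.09128504, -22.38398774])}
{'time_s': 0.1, 'joints': array([ 8.70375963e+01,  2.05850359e+01,  6.41726199e-01, -1.62145171e-02,
       -7.01351939e+01, -1.65062882e+01]), 'qd': array([ 0.01052903, -0.13892051,  0.08257863,  0.07275109,  0.04713752,
       -0.13840017]), 'joint_torque': array([-6.71007692e-04, -5.84166527e+01,  2.93750560e+01,  7.01538071e+00,
        1.01177866e-02, -5.57557746e-05]), 'tcp_pos': array([0.22487575, 0.63603681, 0.24476758]), 'eef_rot': array([ 1.79920400e+02, -7.69069800e-03, -1.94742068e+01]), 'contact_force': array([ 0.19889993, -0.11475127,  0.03448503]), 'moment': array([ 0.01372512, -0.02291206, -0.06458384]), 'gripper_force': 0.0, 'gripper_width': 0.08706704651569522} 0.019
```

View pics/top0.png

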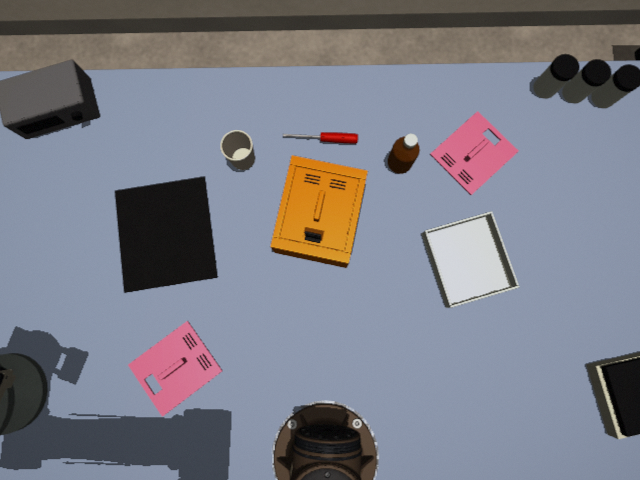

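View pics/side0.png

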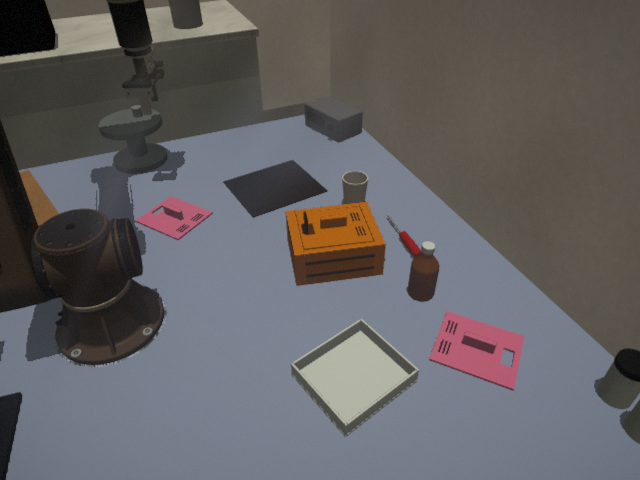

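Top view: the orange case is at (320,212), with its tab window at (313,235) on the near end. The mat is at (167,235) and the tray at (470,260). The cover candidates are the orange one in the case (320,205), pink (475,152) and pink (175,368); I choose the orange. In the side view the tab stands at (305,222) and the rib at (333,222).

```bash
cat > m.py <<'E'
from h import *
t=cap('top');s=cap('side')
def hsv(c): return cv2.cvtColor(np.asarray(c['pixels']),cv2.COLOR_RGB2HSV)
def big(m):
    cs,_=cv2.findContours(m.astype(np.uint8),cv2.RETR_EXTERNAL,cv2.CHAIN_APPROX_NONE); return max(cs,key=cv2.contourArea)
def rect(c,cnt,z):
    P=np.array([onplane(c,u,v,z)[:2] for u,v in cnt[:,0]],np.float32)
    return cv2.minAreaRect(P),P
E
python3 - <<'E'
from m import *
ht=hsv(t)
H,S,V=[ht[...,i].astype(int) for i in range(3)]
org=(H>8)&(H<25)&(S>180)
print('V pct',np.percentile(V[org],[5,20,50,80,95]))
for thr in (60,200): 
    cn=big(org&(V>thr)); print('case',thr,rect(t,cn,.1)[0],cv2.boundingRect(cn))
q=(V<60); q[:, :100]=0;q[:,240:]=0;q[300:]=0;q[:150]=0
print('mat',rect(t,big(q),.003)[0])
w=(S<50)&(V>120); w[:,:400]=0;w[:180]=0;w[330:]=0;w[:,540:]=0
print('tray',rect(t,big(w),.04)[0], 'floor',rect(t,big(w),.005)[0])
for n,c,(x0,y0,x1,y1),k in(('t',t,(260,140,380,280),5),('s',s,(275,190,395,290),5)):
    im=cv2.cvtColor(np.asarray(c['pixels'])[y0:y1,x0:x1],cv2.COLOR_RGB2BGR)
    cv2.imwrite(f'pics/crop_{n}.png',cv2.resize(im,None,fx=k if n=='s' else 4,fy=k if n=='s' else 4,interpolation=cv2.INTER_CUBIC))
a=cv2.imread('pics/crop_t.png');b=cv2.imread('pics/crop_s.png')
b=cv2.resize(b,(320,267)) if 0 else b
a=cv2.resize(a,None,fx=.5,fy=.5) if 0 else a
h=max(a.shape[0],b.shape[0]);o=np.zeros((h,a.shape[1]+b.shape[1],3),np.uint8);o[:a.shape[0],:a.shape[1]]=a;o[:b.shape[0],a.shape[1]:]=b
o=o[:, :]; print(o.shape)
cv2.imwrite('pics/crops.png',cv2.resize(o,(800,int(o.shape[0]*800/o.shape[1]))) if o.shape[1]>800 else o)
E
```

```text
V pct [ 57. 180. 215. 216. 216.]
case 60 ((0.5572320222854614, 0.004606515169143677), (0.17888201773166656, 0.2221112698316574), 77.10790252685547) (271, 156, 96, 108)
case 200 ((0.5596442222595215, 0.004693485796451569), (0.1767255663871765, 0.21744011342525482), 77.10326385498047) (271, 156, 96, 107)
mat ((0.5246246457099915, 0.38754087686538696), (0.25799041986465454, 0.22773951292037964), 8.460659980773926)
tray ((0.45977210998535156, -0.3528757393360138), (0.33600497245788574, 0.36442339420318604), 87.52375793457031) floor ((0.46437352895736694, -0.3645972013473511), (0.34712114930152893, 0.37647971510887146), 87.52375793457031)
(560, 1080, 3)
```

View pics/crop_s.png

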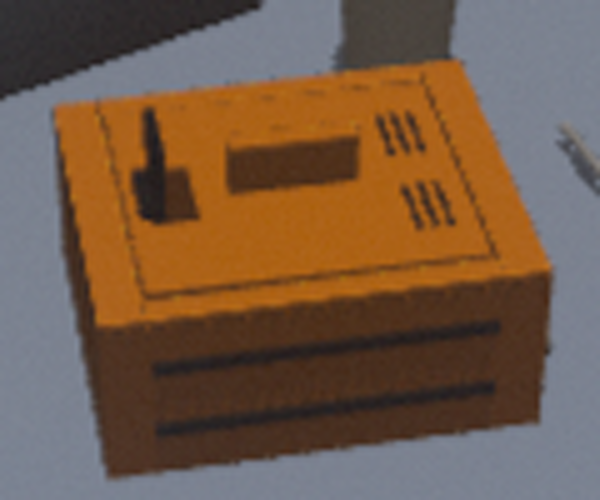

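View pics/crop_t.png

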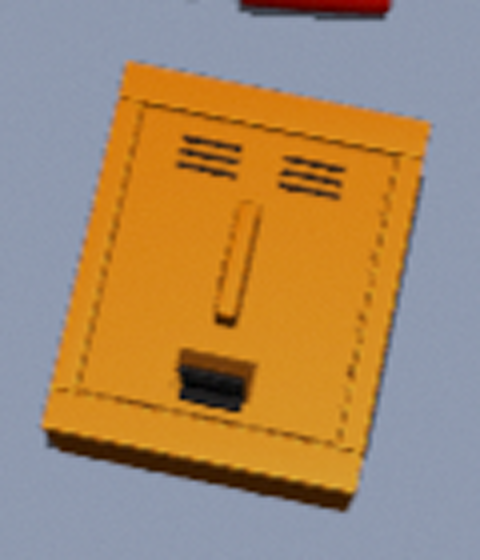

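Crops confirm the orange cover: black blade with its top near top-px (313,232) and side-px (305,212), rib in the middle, no pink. Next I refine the corners, tab and tray.

```bash
python3 - <<'E'
from m import *
ht=hsv(t);H,S,V=[ht[...,i].astype(int) for i in range(3)]
cor=[onplane(t,260+a/4-.4,140+b/4-.4,.1)[:2] for a,b in((126,62),(430,122),(355,494),(47,432))]
cor=np.array(cor);print('corners',cor.round(4).tolist(),'ctr',cor.mean(0),'sides',[np.linalg.norm(cor[i]-cor[i-1]).round(4) for i in range(4)])
d=(cor[0]+cor[1]-cor[2]-cor[3]);yaw=np.degrees(np.arctan2(d[1],d[0]));print('yaw',yaw)
cs=np.array([onplane(s,275+a/5-.4,190+b/5-.4,.1)[:2] for a,b in((52,106),(460,62),(552,272),(98,326))]);print('side ctr',cs.mean(0),[np.linalg.norm(cs[i]-cs[i-1]).round(4) for i in range(4)])
for c,(a,b),o,k in((t,(238,262),(260,140),4),(s,(148,108),(275,190),5)):
    print('rib/tab',onplane(c,o[0]+a/k,o[1]+b/k,.13 if k==4 else .145))
# tab dark pixels top view
m=(V<70);m[:228]=0;m[245:]=0;m[:,300:][:, 26:]=0;m[:,:302]=0
v,u=np.nonzero(m);print('tab px',u.min(),u.max(),v.min(),v.max())
print(ht[225:246,313].tolist())
hs=hsv(s);print('side',[ (v,hs[v,300:312,2].tolist()) for v in range(208,236,2)])
print('tray samp',ht[260,470],ht[290,560],ht[200,400])
w=(S<40)&(V>170); w[:,:400]=0;w[:190]=0;w[330:]=0;w[:,540:]=0
print('tray floor',rect(t,big(w),.005)[0],cv2.boundingRect(big(w)))
E
```

```text
corners [[0.6858, 0.0679], [0.6468, -0.1069], [0.4323, -0.0585], [0.4697, 0.113]] ctr [0.55866078 0.00385407] sides [np.float64(0.2207), np.float64(0.1792), np.float64(0.2198), np.float64(0.1756)]
yaw -12.25281032343357
side ctr [0.55997176 0.00696334] [np.float64(0.1787), np.float64(0.2202), np.float64(0.1785), np.float64(0.2192)]
rib/tab [0.55751499 0.00369773 0.13      ]
rib/tab [0.49737586 0.03716735 0.145     ]
tab px 305 320 231 242
[[18, 217, 215], [18, 217, 215], [18, 217, 215], [17, 220, 176], [15, 228, 121], [14, 233, 114], [15, 235, 113], [14, 226, 80], [12, 89, 43], [30, 9, 27], [0, 20, 25], [120, 16, 16], [90, 73, 7], [150, 9, 28], [15, 15, 35], [15, 13, 39], [14, 94, 30], [18, 211, 193], [18, 215, 215], [17, 219, 143], [17, 228, 182]]
side [(208, [142, 141, 144, 131, 121, 137, 142, 151, 152, 161, 160, 162]), (210, [173, 171, 173, 172, 173, 172, 174, 172, 173, 174, 173, 172]), (212, [168, 164, 172, 124, 68, 76, 156, 172, 171, 168, 170, 170]), (214, [171, 174, 174, 116, 56, 42, 110, 165, 173, 171, 172, 171]), (216, [172, 173, 172, 118, 56, 40, 70, 156, 173, 173, 173, 173]), (218, [173, 173, 172, 119, 60, 42, 41, 111, 164, 172, 172, 172]), (220, [171, 172, 174, 164, 87, 39, 38, 67, 156, 173, 174, 173]), (222, [175, 173, 173, 172, 94, 37, 38, 56, 154, 172, 172, 172]), (224, [173, 110, 68, 63, 45, 39, 39, 43, 83, 89, 84, 81]), (226, [174, 94, 45, 44, 38, 40, 40, 40, 66, 70, 73, 74]), (228, [164, 119, 59, 43, 40, 40, 39, 38, 65, 74, 72, 74]), (230, [162, 172, 95, 44, 41, 40, 40, 40, 66, 73, 72, 72]), (232, [148, 167, 106, 53, 45, 40, 39, 37, 65, 75, 73, 74]), (234, [136, 162, 173, 157, 150, 103, 61, 79, 93, 110, 128, 132])]
tray samp [105   7 217] [110  48 170] [111  47 173]
tray floor ((0.45469555258750916, -0.3638685345649719), (0.1885451376438141, 0.17474022507667542), 15.297164916992188) (426, 211, 93, 94)
```

```bash
cat >> h.py <<'E'
YAW=-12.6; C=np.array([.5592,.005])
ex=np.array([np.cos(np.radians(YAW)),np.sin(np.radians(YAW))]);ey=np.array([-ex[1],ex[0]])
def loc(P): d=np.array(P)[:2]-C; return d@ex,d@ey
def wld(a,b): return C+a*ex+b*ey
def shift(x,y,z,yaw=None):
    s=sensors.get_state();ps=np.radians(s['eef_rot'][2]);d=np.array([x,y,z])-s['tcp_pos']
    tx=np.array([np.cos(ps),np.sin(ps),0]);ty=np.array([np.sin(ps),-np.cos(ps),0])
    print('shift',round(d@tx,4),round(d@ty,4),round(-d[2],4),'spin',None if yaw is None else round(-(np.radians(yaw)-ps),4))
E
python3 - <<'E'
from m import *
for v in (236.5,237,238): print(onplane(t,313,v,.145),loc(onplane(t,313,v,.145)))
print('side corner',loc(onplane(s,303.4,211.6,.145)))
x,y=wld(-.097,0); print(x,y); shift(x,y,.2,-12.6)
print('rib top loc',loc(onplane(t,322,190.8,.135)),loc(onplane(t,317,218,.135)))
E
```

```text
[0.48576699 0.01857497 0.145     ] (np.float64(-0.07462579510366475), np.float64(-0.0027708780944642845))
[0.48467814 0.01858774 0.145     ] (np.float64(-0.07569120906681169), np.float64(-0.0029959380122355043))
[0.48250164 0.01861327 0.145     ] (np.float64(-0.07782086148489852), np.float64(-0.0034458095313586127))
side corner (np.float64(-0.07025435988724751), np.float64(0.01848506219082722))
0.46453607409194153 0.026159894415464627
shift 0.4293 0.4954 0.0454 spin -0.1199
rib top loc (np.float64(0.031146816487131752), np.float64(-0.000514279554528067)) (np.float64(-0.03108670549444625), np.float64(-0.0022974829101622633))
```

Call:
drive_tool --rows '[{"fingers":-1,"x":0.042,"y":0.05,"z":0,"spin":-0.012},{"fingers":-1,"x":0.084,"y":0.099,"z":0,"spin":-0.024},{"fingers":-1,"x":0.126,"y":0.149,"z":0,"spin":-0.036},{"fingers":-1,"x":0.168,"y":0.198,"z":0,"spin":-0.048},{"fingers":-1,"x":0.21,"y":0.248,"z":0,"spin":-0.06},{"fingers":-1,"x":0.252,"y":0.297,"z":0,"spin":-0.072},{"fingers":-1,"x":0.294,"y":0.347,"z":0,"spin":-0.084},{"fingers":-1,"x":0.336,"y":0.396,"z":0.01,"spin":-0.096},{"fingers":-1,"x":0.378,"y":0.446,"z":0.02,"spin":-0.108},{"fingers":-1,"x":0.42,"y":0.495,"z":0.03,"spin":-0.12}]'

```text
time_s: 1.65
tcp_pos: [0.4472, 0.0522, 0.22]
eef_rot: [-179.9, -0.1, -12.5]
contact_force: [1.7, -0.0, 0.3]
gripper_width: 0.0012
gripper_force: 0.0
```

```bash
python3 - <<'E'
from h import *
s=sensors.get_state();print(s['tcp_pos'],s['eef_rot'],s['joints'],loc(s['tcp_pos']))
x,y=wld(-.102,0);shift(x,y,.149,-12.6)
E
```

```text
[0.44716433 0.05216766 0.21996569] [-1.79928179e+02 -8.29203538e-02 -1.25393233e+01] [ 3.18764028e+01 -6.95430175e-02 -2.85984155e+01  7.67024472e-03
 -6.13616345e+01  4.55806561e+01] (np.float64(-0.11962679789709697), np.float64(0.021591888576305954))
shift 0.0176 0.0216 0.071 spin 0.0011
```

Call:
drive_tool --rows '[{"fingers":-1,"x":0,"y":0,"z":0,"spin":0},{"fingers":-1,"x":0,"y":0,"z":0,"spin":0}]'

```text
time_s: 1.9
tcp_pos: [0.4468, 0.0536, 0.2197]
eef_rot: [-180.0, -0.0, -12.7]
contact_force: [-0.4, 1.1, 0.1]
gripper_width: 0.0007
gripper_force: 0.0
```

```bash
python3 - <<'E'
from h import *
s=sensors.get_state();print(s['tcp_pos'],s['eef_rot'],s['contact_force'],loc(s['tcp_pos']))
x,y=wld(-.102,0);shift(x,y,.149,-12.6)
E
```

```text
[0.44675671 0.05364192 0.21966115] [-1.79989745e+02 -9.93874591e-03 -1.26934192e+01] [-0.44688394  1.11097675  0.09515704] (np.float64(-0.12034620114305115), np.float64(0.022941718320928534))
shift 0.0184 0.0229 0.0707 spin -0.0016
```

Call:
drive_tool --rows '[{"fingers":-1,"x":0.009,"y":0.012,"z":0.035,"spin":0},{"fingers":-1,"x":0.018,"y":0.023,"z":0.07,"spin":0},{"fingers":-1,"x":0.018,"y":0.023,"z":0.07,"spin":0},{"fingers":-1,"x":0.018,"y":0.023,"z":0.07,"spin":0}]'

```text
time_s: 2.4
tcp_pos: [0.4598, 0.029, 0.1507]
eef_rot: [-180.0, -0.1, -12.5]
contact_force: [0.1, 0.3, 0.0]
gripper_width: 0.0002
gripper_force: 0.0
```

```bash
python3 - <<'E'
from h import *
s=sensors.get_state();print(s['tcp_pos'],s['contact_force'],loc(s['tcp_pos']))
c=cap('side');im=cv2.cvtColor(np.asarray(c['pixels'])[120:270,240:400],cv2.COLOR_RGB2BGR)
cv2.imwrite('pics/push0.png',cv2.resize(im,(640,600),interpolation=cv2.INTER_CUBIC))
E
```

```text
[0.45982722 0.02897273 0.15073138] [0.11675822 0.3340263  0.00886702] (np.float64(-0.10220905223462798), np.float64(0.001717887626984417))
```

View pics/push0.png

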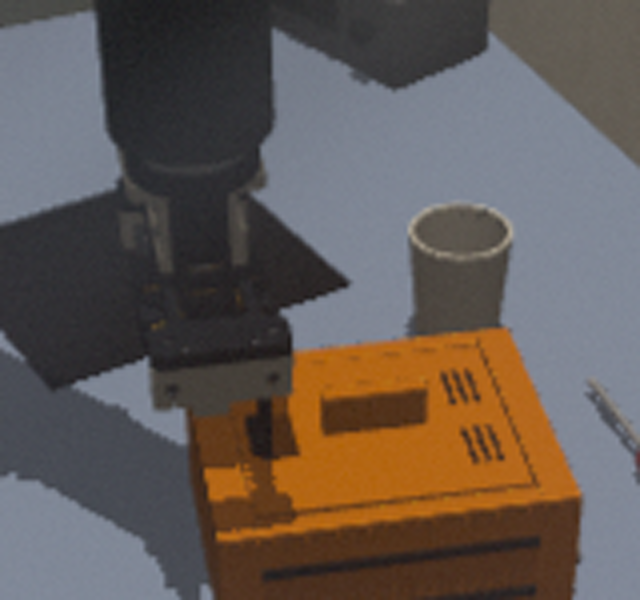

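```bash
python3 - <<'E'
from h import *
c=cap('side')
for P in ([.4598,.029,.1507],[.4598,.029,.1317],[.4598,.029,.198],[*wld(-.072,0),.145],[*wld(-.072,-.018),.145],[*wld(-.072,-.018),.105]):
    print(P,((proj(c,P)-[240,120])*4).round())
E
```

```text
[0.4598, 0.029, 0.1507] [205. 381.]
[0.4598, 0.029, 0.1317] [207. 406.]
[0.4598, 0.029, 0.198] [201. 316.]
[np.float64(0.4889339931404102), np.float64(0.020706313380551063), 0.145] [255. 384.]
[np.float64(0.48500741479527243), np.float64(0.0031398116656536114), 0.145] [260. 402.]
[np.float64(0.48500741479527243), np.float64(0.0031398116656536114), 0.105] [262. 454.]
```

Call:
drive_tool --rows '[{"fingers":-1,"x":0.006,"y":0.002,"z":0.001,"spin":0},{"fingers":-1,"x":0.012,"y":0.002,"z":0.001,"spin":0},{"fingers":-1,"x":0.015,"y":0.002,"z":0.001,"spin":0},{"fingers":-1,"x":0.016,"y":0.002,"z":0.001,"spin":0},{"fingers":-1,"x":0.016,"y":0.002,"z":0.001,"spin":0}]'

```text
time_s: 3.12
tcp_pos: [0.4743, 0.022, 0.1484]
eef_rot: [180.0, 0.0, -12.6]
contact_force: [0.2, -0.1, -0.3]
gripper_width: 0.0002
gripper_force: 0.0
```

Call:
drive_tool --rows '[{"fingers":-1,"x":0.001,"y":0,"z":0,"spin":0},{"fingers":-1,"x":0.002,"y":0,"z":0,"spin":0}]'

```text
time_s: 3.38
tcp_pos: [0.4763, 0.0217, 0.1485]
eef_rot: [180.0, 0.0, -12.6]
contact_force: [-0.5, -0.0, 0.4]
gripper_width: 0.0
gripper_force: 0.0
```

Call:
drive_tool --rows '[{"fingers":-1,"x":0.001,"y":0,"z":0,"spin":0},{"fingers":-1,"x":0.002,"y":0,"z":0,"spin":0}]'

```text
time_s: 3.62
tcp_pos: [0.4784, 0.0213, 0.1485]
eef_rot: [-180.0, -0.0, -12.6]
contact_force: [0.3, -0.3, -0.8]
gripper_width: 0.0009
gripper_force: 0.0
```

Call:
drive_tool --rows '[{"fingers":-1,"x":0.001,"y":0,"z":0,"spin":0},{"fingers":-1,"x":0.002,"y":0,"z":0,"spin":0}]'

```text
time_s: 3.88
tcp_pos: [0.4797, 0.0209, 0.1483]
eef_rot: [180.0, 0.1, -12.6]
contact_force: [-3.5, 1.8, 2.0]
gripper_width: 0.0003
gripper_force: 2.0
```

Call:
drive_tool --rows '[{"fingers":-1,"x":0.0015,"y":0,"z":0,"spin":0},{"fingers":-1,"x":0.003,"y":0,"z":0,"spin":0},{"fingers":-1,"x":0.004,"y":0,"z":0,"spin":0}]'

```text
time_s: 4.25
tcp_pos: [0.4833, 0.02, 0.1479]
eef_rot: [180.0, 0.1, -12.6]
contact_force: [-4.9, 4.0, -0.8]
gripper_width: 0.0008
gripper_force: 2.8
```

Call:
drive_tool --rows '[{"fingers":-1,"x":0.001,"y":0,"z":0,"spin":0},{"fingers":-1,"x":0.002,"y":0,"z":0,"spin":0}]'

```text
time_s: 4.5
tcp_pos: [0.4849, 0.0196, 0.1476]
eef_rot: [180.0, 0.2, -12.6]
contact_force: [-5.6, 3.8, -1.5]
gripper_width: 0.0007
gripper_force: 3.2
```

Call:
drive_tool --rows '[{"fingers":-1,"x":0.001,"y":0,"z":0,"spin":0},{"fingers":-1,"x":0.0015,"y":0,"z":0,"spin":0},{"fingers":-1,"x":0.0015,"y":0,"z":0,"spin":0}]'

```text
time_s: 4.88
tcp_pos: [0.4861, 0.0193, 0.1474]
eef_rot: [180.0, 0.2, -12.6]
contact_force: [-5.9, 4.4, -2.1]
gripper_width: 0.0001
gripper_force: 3.2
```

```bash
cat > look.py <<'E'
from h import *
import sys
s=sensors.get_state();print(s['time_s'],s['tcp_pos'],s['contact_force'],loc(s['tcp_pos']))
c=cap('side');h=cv2.cvtColor(np.asarray(c['pixels']),cv2.COLOR_RGB2HSV)
im=cv2.cvtColor(np.asarray(c['pixels'])[180:300,260:400],cv2.COLOR_RGB2BGR)
cv2.imwrite(f'pics/{sys.argv[1]}.png',cv2.resize(im,(700,600),interpolation=cv2.INTER_CUBIC))
m=((h[...,2]<125)&(h[...,2]>60)&(h[...,0]<22)&(h[...,1]>150)).astype(np.uint8);m[:195]=0;m[238:]=0;m[:,:315]=0;m[:,352:]=0
ys,xs=np.nonzero(m);print('rib face px',len(xs),xs.mean(),ys.mean(),xs.min(),xs.max(),ys.min(),ys.max())
E
python3 look.py push1
```

```text
4.875 [0.48605533 0.01929907 0.14742536] [-5.92638892  4.44244597 -2.08852403] (np.float64(-0.074502352006568), np.float64(-0.002001313173310511))
rib face px 331 329.04833836858006 224.04833836858006 315 351 213 237
```

Call:
drive_tool --rows '[{"fingers":-1,"x":0.001,"y":0,"z":0,"spin":0},{"fingers":-1,"x":0.002,"y":0,"z":0,"spin":0}]'

```text
time_s: 5.18
tcp_pos: [0.4876, 0.0189, 0.1471]
eef_rot: [180.0, 0.2, -12.6]
contact_force: [-6.7, 6.6, -3.5]
gripper_width: 0.0002
gripper_force: 3.7
```

```bash
python3 look.py push2
```

```text
5.175 [0.48756401 0.01888965 0.14713518] [-6.68806094  6.56405553 -3.48438505] (np.float64(-0.07294070033855904), np.float64(-0.0020717694087565453))
rib face px 336 328.88988095238096 224.26190476190476 315 351 213 237
```

Call:
drive_tool --rows '[{"fingers":-1,"x":0.001,"y":0,"z":0,"spin":0},{"fingers":-1,"x":0.0015,"y":0,"z":0,"spin":0}]'

```text
time_s: 5.48
tcp_pos: [0.4887, 0.0186, 0.1469]
eef_rot: [180.0, 0.3, -12.7]
contact_force: [-7.6, 5.8, -4.3]
gripper_width: 0.0007
gripper_force: 4.0
```

```bash
python3 look.py push3
```

```text
5.475 [0.48873222 0.01856976 0.14694027] [-7.57052942  5.81419113 -4.25982398] (np.float64(-0.07173083822414056), np.float64(-0.0021291170252827653))
rib face px 341 328.92375366568916 224.3284457478006 315 351 207 237
```

Call:
drive_tool --rows '[{"fingers":-1,"x":0.001,"y":0,"z":-0.001,"spin":0},{"fingers":-1,"x":0.0015,"y":0,"z":-0.001,"spin":0}]'

```text
time_s: 5.78
tcp_pos: [0.4899, 0.0178, 0.1478]
eef_rot: [179.9, 0.3, -12.6]
contact_force: [-6.3, 2.8, -3.6]
gripper_width: 0.0004
gripper_force: 3.4
```

```bash
python3 look.py push4
```

```text
5.775 [0.48989274 0.01780726 0.14784247] [-6.33935054  2.83571469 -3.62413786] (np.float64(-0.07043193594478425), np.float64(-0.0026200924561149055))
rib face px 339 329.0678466076696 223.68141592920355 315 351 213 237
```

Call:
drive_tool --rows '[{"fingers":-1,"x":0.001,"y":0,"z":0,"spin":0},{"fingers":-1,"x":0.0015,"y":0,"z":0,"spin":0}]'

```text
time_s: 6.08
tcp_pos: [0.4912, 0.0174, 0.1477]
eef_rot: [179.9, 0.3, -12.7]
contact_force: [-7.1, 3.9, -4.4]
gripper_width: 0.0003
gripper_force: 3.7
```

```bash
python3 look.py push5
```

```text
6.075 [0.49119819 0.0173989  0.14772829] [-7.14744549  3.93171265 -4.37447984] (np.float64(-0.06906884380873476), np.float64(-0.0027338433867399783))
rib face px 321 329.2741433021807 223.1557632398754 315 351 207 237
```

View pics/push5.png

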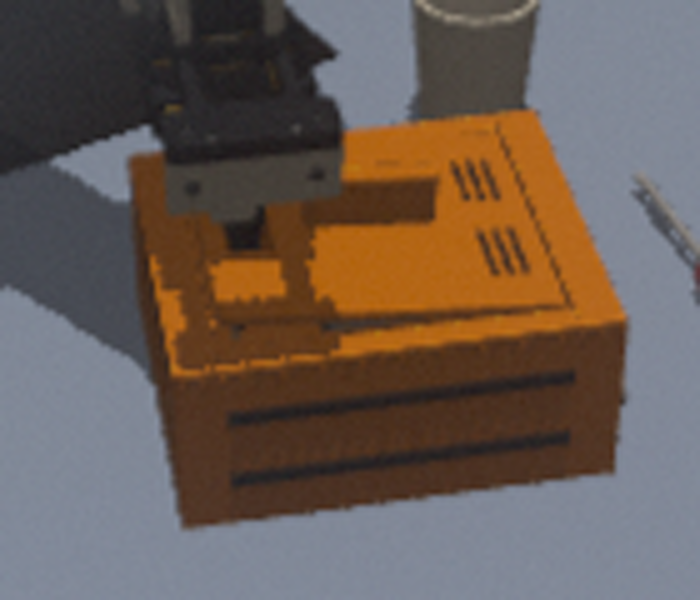

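The cover has sprung up: a dark wedge gap shows along its front edge at crop (230–560, 320). Next I retreat and go over the rib.

Call:
drive_tool --rows '[{"fingers":-1,"x":-0.015,"y":0,"z":0,"spin":0},{"fingers":-1,"x":-0.03,"y":0,"z":-0.005,"spin":0},{"fingers":-0.5,"x":-0.03,"y":0,"z":-0.05,"spin":0},{"fingers":0.2,"x":0.015,"y":0,"z":-0.07,"spin":0},{"fingers":0.2,"x":0.06,"y":0,"z":-0.07,"spin":0},{"fingers":0.2,"x":0.066,"y":0,"z":-0.05,"spin":0},{"fingers":0.2,"x":0.066,"y":0,"z":-0.05,"spin":0},{"fingers":0.2,"x":0.066,"y":0,"z":-0.05,"spin":0}]'

```text
time_s: 7.12
tcp_pos: [0.5581, 0.0037, 0.2007]
eef_rot: [-180.0, -0.1, -12.6]
contact_force: [0.5, -0.7, -0.4]
gripper_width: 0.0509
gripper_force: 0.0
```

```bash
python3 - <<'E'
from h import *
s=sensors.get_state();print(s['tcp_pos'],s['contact_force'],s['gripper_width'],loc(s['tcp_pos']))
x,y=wld(.001,-.001);shift(x,y,.134,-12.6)
c=cap('top','top1')
E
```

```text
[0.5581442  0.00366364 0.20065881] [ 0.53015258 -0.65190242 -0.38263   ] 0.05085771977509245 (np.float64(-0.0007388581148343313), np.float64(-0.001534496772076174))
shift 0.0017 -0.0005 0.0667 spin 0.0008
```

Descend and grip gently, then firmer.

Call:
drive_tool --rows '[{"fingers":0.2,"x":0.001,"y":0,"z":0.035,"spin":0},{"fingers":0.2,"x":0.001,"y":0,"z":0.06,"spin":0},{"fingers":0.2,"x":0.001,"y":0,"z":0.066,"spin":0},{"fingers":-0.4,"x":0.001,"y":0,"z":0.066,"spin":0},{"fingers":-1,"x":0.001,"y":0,"z":0.066,"spin":0},{"fingers":-1,"x":0.001,"y":0,"z":0.066,"spin":0},{"fingers":-1,"x":0.001,"y":0,"z":0.066,"spin":0}]' --newtons 25

```text
time_s: 8.05
tcp_pos: [0.5595, 0.0032, 0.1341]
eef_rot: [-180.0, -0.0, -12.6]
contact_force: [-0.1, -0.9, -0.5]
gripper_width: 0.018
gripper_force: 0.0
```

Call:
drive_tool --rows '[{"fingers":-1,"x":0,"y":0,"z":0,"spin":0},{"fingers":-1,"x":0,"y":0,"z":0,"spin":0},{"fingers":-1,"x":0,"y":0,"z":0,"spin":0}]'

```text
time_s: 8.43
tcp_pos: [0.5596, 0.0033, 0.1339]
eef_rot: [-180.0, -0.0, -12.6]
contact_force: [-1.3, 0.9, 3.9]
gripper_width: 0.012
gripper_force: 25.0
```

Call:
drive_tool --rows '[{"fingers":-1,"x":0,"y":0,"z":-0.004,"spin":0},{"fingers":-1,"x":0,"y":0,"z":-0.008,"spin":0}]'

```text
time_s: 8.68
tcp_pos: [0.5588, 0.0031, 0.1413]
eef_rot: [180.0, 0.1, -12.6]
contact_force: [0.2, 0.5, -2.3]
gripper_width: 0.0119
gripper_force: 25.0
```

Call:
drive_tool --rows '[{"fingers":-1,"x":0,"y":0,"z":-0.03,"spin":0},{"fingers":-1,"x":0,"y":0,"z":-0.06,"spin":0},{"fingers":-1,"x":0,"y":0,"z":-0.09,"spin":0},{"fingers":-1,"x":0,"y":0,"z":-0.11,"spin":0},{"fingers":-1,"x":-0.01,"y":-0.03,"z":-0.11,"spin":0},{"fingers":-1,"x":-0.025,"y":-0.08,"z":-0.11,"spin":0},{"fingers":-1,"x":-0.04,"y":-0.13,"z":-0.11,"spin":0}]'

```text
time_s: 9.55
tcp_pos: [0.5481, 0.1398, 0.2516]
eef_rot: [180.0, 0.0, -12.7]
contact_force: [1.3, -0.5, -1.5]
gripper_width: 0.0123
gripper_force: 25.0
```

```bash
python3 - <<'E'
from h import *
s=sensors.get_state();print(s['tcp_pos'],s['contact_force'],s['gripper_width'])
shift(.525,.387,.2,-12.6)
c=cap('side','lift')
E
```

```text
[0.54812244 0.13975896 0.25159463] [ 1.32403667 -0.50790052 -1.52942538] 0.012338602779896644
shift -0.0767 -0.2362 0.0516 spin -0.001
```

View pics/lift.png

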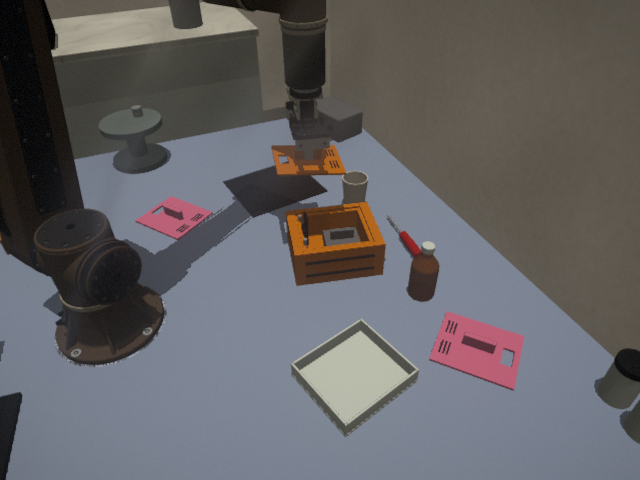

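Cover hangs in the jaws at (308,158) and the pack is in the open bay at (343,235); the bench objects are unmoved.

Call:
drive_tool --rows '[{"fingers":-1,"x":-0.015,"y":-0.045,"z":0,"spin":0},{"fingers":-1,"x":-0.03,"y":-0.09,"z":0.02,"spin":0},{"fingers":-1,"x":-0.045,"y":-0.14,"z":0.04,"spin":0},{"fingers":-1,"x":-0.06,"y":-0.185,"z":0.08,"spin":0},{"fingers":-1,"x":-0.075,"y":-0.23,"z":0.12,"spin":0},{"fingers":-1,"x":-0.075,"y":-0.23,"z":0.16,"spin":0},{"fingers":-1,"x":-0.075,"y":-0.23,"z":0.19,"spin":0},{"fingers":-1,"x":-0.075,"y":-0.23,"z":0.2,"spin":0},{"fingers":-1,"x":-0.075,"y":-0.23,"z":0.2,"spin":0}]'

```text
time_s: 10.72
tcp_pos: [0.5256, 0.3794, 0.0514]
eef_rot: [179.9, 0.0, -12.6]
contact_force: [1.3, -0.6, -2.2]
gripper_width: 0.012
gripper_force: 25.0
```

```bash
python3 - <<'E'
from h import *
s=sensors.get_state();print(s['tcp_pos'],s['contact_force'],s['gripper_width'])
shift(.525,.387,.032,-12.6)
E
```

```text
[0.52563323 0.37937259 0.05139081] [ 1.33650303 -0.62781355 -2.24586402] 0.01195556420025631
shift -0.0023 -0.0073 0.0194 spin 0.0001
```

Call:
drive_tool --rows '[{"fingers":-1,"x":-0.002,"y":-0.007,"z":0.008,"spin":0},{"fingers":-1,"x":-0.002,"y":-0.007,"z":0.015,"spin":0},{"fingers":-1,"x":-0.002,"y":-0.007,"z":0.018,"spin":0},{"fingers":-1,"x":-0.002,"y":-0.007,"z":0.018,"spin":0}]'

```text
time_s: 11.22
tcp_pos: [0.5254, 0.3874, 0.0339]
eef_rot: [-179.9, -0.0, -12.6]
contact_force: [-0.1, 1.6, -0.4]
gripper_width: 0.0119
gripper_force: 25.0
```

Call:
drive_tool --rows '[{"fingers":-1,"x":0,"y":0,"z":0.002,"spin":0},{"fingers":-1,"x":0,"y":0,"z":0.003,"spin":0},{"fingers":-1,"x":0,"y":0,"z":0.003,"spin":0}]'

```text
time_s: 11.6
tcp_pos: [0.5255, 0.3873, 0.0332]
eef_rot: [-179.9, -0.1, -12.5]
contact_force: [-7.5, -0.6, 19.5]
gripper_width: 0.0119
gripper_force: 25.0
```

Call:
drive_tool --rows '[{"fingers":-1,"x":0,"y":0,"z":-0.002,"spin":0},{"fingers":-0.6,"x":0,"y":0,"z":-0.002,"spin":0},{"fingers":0,"x":0,"y":0,"z":-0.002,"spin":0},{"fingers":0.2,"x":0,"y":0,"z":-0.003,"spin":0},{"fingers":0.2,"x":0,"y":0,"z":-0.003,"spin":0},{"fingers":0.2,"x":0,"y":0,"z":-0.05,"spin":0},{"fingers":0.2,"x":0,"y":0,"z":-0.1,"spin":0},{"fingers":0.2,"x":0.02,"y":0.04,"z":-0.15,"spin":0},{"fingers":0.2,"x":0.04,"y":0.1,"z":-0.2,"spin":0}]'

```text
time_s: 12.72
tcp_pos: [0.5408, 0.2978, 0.2181]
eef_rot: [-179.9, -0.0, -12.5]
contact_force: [1.2, -0.3, 0.2]
gripper_width: 0.0524
gripper_force: 0.0
```

```bash
cat > chk.py <<'E'
from m import *
st=sensors.get_state();print(st['time_s'],st['tcp_pos'],st['contact_force'],st['gripper_width'])
ht=hsv(t);H,S,V=[ht[...,i].astype(int) for i in range(3)]
o=(H>8)&(H<25)&(S>170)&(V>60);o[:,250:]=0
print('cover top',rect(t,big(o),.008)[0])
hs=hsv(s);o=(hs[...,0]>8)&(hs[...,0]<25)&(hs[...,1]>170);o[210:]=0;o[:140]=0;o[:,335:]=0;o[:,200:][:, :0]=0;o[:,:200]=0
print('side',rect(s,big(o),.008)[0])
# pack handle/bodies in bay
im=np.asarray(t['pixels'])[150:270,265:375];cv2.imwrite('pics/bay.png',cv2.cvtColor(cv2.resize(im,None,fx=5,fy=5,interpolation=cv2.INTER_CUBIC),cv2.COLOR_RGB2BGR))
a=np.asarray(s['pixels']);cv2.imwrite('pics/sideb.png',cv2.cvtColor(a,cv2.COLOR_RGB2BGR))
E
python3 chk.py
```

```text
12.825 [0.54242921 0.29583241 0.22203247] [ 0.47847803  1.03901175 -0.10784174] 0.0526488310533012
cover top ((0.504968523979187, 0.3918651342391968), (0.15033620595932007, 0.12639383971691132), 76.56266021728516)
side ((0.46455147862434387, 0.3435181975364685), (0.04167158901691437, 0.08570590615272522), 49.97726058959961)
```

View pics/bay.png

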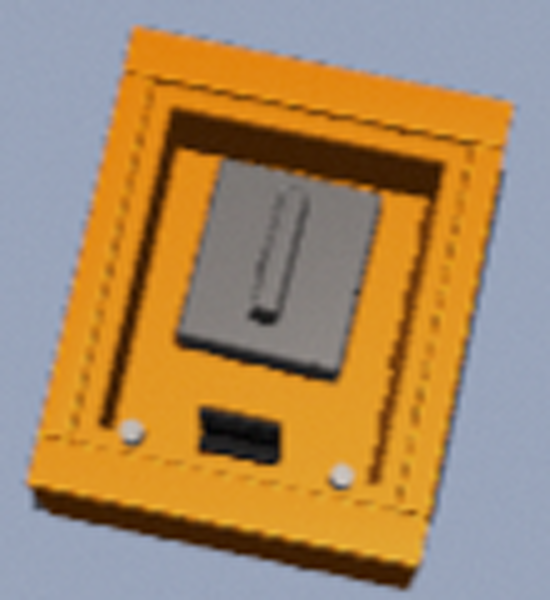

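The pack in the bay is grey; its rib runs from crop (297,190) to (268,308), and its top-face corners are (222,158), (380,200), (335,372), (180,338).

```bash
python3 - <<'E'
from m import *
f=lambda a,b,z:onplane(t,265+a/5-.4,150+b/5-.4,z)[:2]
cor=np.array([f(*p,.06) for p in((222,158),(380,200),(337,370),(180,338))]);print(cor.mean(0),[np.linalg.norm(cor[i]-cor[i-1]).round(3) for i in range(4)])
d=cor[0]+cor[1]-cor[2]-cor[3];print('yaw',np.degrees(np.arctan2(d[1],d[0])),'loc',loc(cor.mean(0)))
a,b=f(297,190,.088),f(268,308,.088);d=a-b;print('rib',(a+b)/2,np.linalg.norm(d),np.degrees(np.arctan2(d[1],d[0])))
x,y=(cor.mean(0)+(a+b)/2)/2; print(x,y)
shift(x,y,.20,-13.5)
# pack in side view: grey top face / rib
hs=hsv(s);m=((hs[...,1]<90)&(hs[...,2]>70));m[:222]=0;m[250:]=0;m[:,:318]=0;m[:,365:]=0
ys,xs=np.nonzero(m);print(xs.mean(),ys.mean(),xs.min(),xs.max(),ys.min(),ys.max(),'exp',proj(s,[x,y,.07]))
E
```

```text
[0.58120861 0.00128289] [np.float64(0.09), np.float64(0.078), np.float64(0.085), np.float64(0.075)]
yaw -14.11947529923339 loc (np.float64(0.022289434830201075), np.float64(0.0011734401293178845))
rib [ 5.82292082e-01 -1.26964097e-04] 0.05755081822500312 -14.278299077444867
0.5817503467469243 0.0005779631157980455
shift 0.1052 0.2807 0.0175 spin 0.0142
340.13753581661894 236.2865329512894 323 359 227 245 exp [341.48414137 235.17365828]
```

Call:
drive_tool --rows '[{"fingers":0.2,"x":0.02,"y":0.05,"z":0,"spin":0.01},{"fingers":0.2,"x":0.037,"y":0.1,"z":0,"spin":0.02},{"fingers":0.2,"x":0.056,"y":0.15,"z":0,"spin":0.027},{"fingers":0.2,"x":0.075,"y":0.2,"z":0,"spin":0.027},{"fingers":0.2,"x":0.093,"y":0.25,"z":0.01,"spin":0.027},{"fingers":0.2,"x":0.104,"y":0.279,"z":0.02,"spin":0.027},{"fingers":0.2,"x":0.104,"y":0.279,"z":0.04,"spin":0.027},{"fingers":0.2,"x":0.104,"y":0.279,"z":0.04,"spin":0.027}]'

```text
time_s: 13.92
tcp_pos: [0.5797, 0.003, 0.1735]
eef_rot: [179.9, 0.3, -14.2]
contact_force: [0.7, 0.5, 0.8]
gripper_width: 0.0526
gripper_force: 0.0
```

```bash
python3 - <<'E'
from m import *
st=sensors.get_state();print(st['tcp_pos'],st['eef_rot'])
shift(.582,.0005,.082,-14.2)
ht=hsv(t);H,S,V=[ht[...,i].astype(int) for i in range(3)]
o=(H>8)&(H<25)&(S>170)&(V>60);o[:,250:]=0
print('cover top',rect(t,big(o),.008)[0])
hs=hsv(s);o=(hs[...,0]>8)&(hs[...,0]<25)&(hs[...,1]>170);o[215:]=0;o[:140]=0;o[:,340:]=0;o[:,:200]=0
for cs in sorted(cv2.findContours(o.astype(np.uint8),0,1)[0],key=cv2.contourArea)[-2:]: print('side',rect(s,cs,.008)[0],cv2.boundingRect(cs))
E
```

```text
[0.58112939 0.00372096 0.1757865 ] [ 1.79943733e+02  7.05306486e-02 -1.40850419e+01]
shift 0.0016 0.0029 0.0938 spin 0.002
cover top ((0.5158982872962952, 0.45284518599510193), (0.025600681081414223, 0.12193763256072998), 77.5118637084961)
side ((0.5842515230178833, 0.21047604084014893), (0.035192009061574936, 0.15400901436805725), 66.13407897949219) (286, 207, 53, 8)
side ((0.5283546447753906, 0.3887357711791992), (0.14880314469337463, 0.16978517174720764), 77.60350799560547) (247, 170, 58, 30)
```

Cover: centre (0.528, 0.389), 149×170 mm on the mat plane, so it lies flat. Now the pack.

Call:
drive_tool --rows '[{"fingers":0.2,"x":0.001,"y":0.003,"z":0.03,"spin":0},{"fingers":0.2,"x":0.001,"y":0.003,"z":0.06,"spin":0},{"fingers":0.2,"x":0.001,"y":0.003,"z":0.084,"spin":0},{"fingers":0.2,"x":0.001,"y":0.003,"z":0.092,"spin":0},{"fingers":-0.4,"x":0.001,"y":0.003,"z":0.093,"spin":0},{"fingers":-1,"x":0.001,"y":0.003,"z":0.093,"spin":0},{"fingers":-1,"x":0.001,"y":0.003,"z":0.093,"spin":0},{"fingers":-1,"x":0.001,"y":0.003,"z":0.093,"spin":0},{"fingers":-1,"x":0.001,"y":0.003,"z":0.093,"spin":0},{"fingers":-1,"x":0.001,"y":0.003,"z":0.093,"spin":0}]' --newtons 35

```text
time_s: 15.28
tcp_pos: [0.5817, 0.0001, 0.0838]
eef_rot: [-180.0, -0.0, -14.1]
contact_force: [-0.5, 1.4, 3.5]
gripper_width: 0.0117
gripper_force: 35.0
```

```bash
python3 - <<'E'
from m import *
st=sensors.get_state();print(st['tcp_pos'],st['contact_force'],st['gripper_width'],st['gripper_force'])
ht=hsv(t);H,S,V=[ht[...,i].astype(int) for i in range(3)]
w=(S<40)&(V>150); w[:,:400]=0;w[:190]=0;w[330:]=0;w[:,540:]=0
cn=big(w)
for z in(.04,.005):
  h=cv2.convexHull(cn);print('tray top z',z,rect(t,h,z)[0])
hs=hsv(s);w=(hs[...,1]<60)&(hs[...,2]>115);w[:310]=0;w[440:]=0;w[:,:280]=0;w[:,425:]=0
cn=cv2.convexHull(big(w));print('side',rect(s,cn,.04)[0],cv2.boundingRect(cn))
E
```

```text
[5.81680428e-01 9.44534604e-05 8.37791156e-02] [-0.72666878  0.46717007  4.88900804] 0.012003680155291853 34.99551773071289
tray top z 0.04 ((0.44712328910827637, -0.35212263464927673), (0.19508951902389526, 0.17233850061893463), 15.468841552734375)
tray top z 0.005 ((0.45130616426467896, -0.3638192415237427), (0.2015436887741089, 0.178040012717247), 15.468832969665527)
side ((0.4477089047431946, -0.35305142402648926), (0.2997599244117737, 0.31979307532310486), 66.62826538085938) (280, 310, 145, 130)
```

Call:
drive_tool --rows '[{"fingers":-1,"x":0,"y":0,"z":-0.015,"spin":0},{"fingers":-1,"x":0,"y":0,"z":-0.045,"spin":0},{"fingers":-1,"x":0,"y":0,"z":-0.08,"spin":0},{"fingers":-1,"x":0,"y":0,"z":-0.115,"spin":0},{"fingers":-1,"x":0,"y":0.02,"z":-0.14,"spin":0},{"fingers":-1,"x":-0.01,"y":0.055,"z":-0.145,"spin":0},{"fingers":-1,"x":-0.015,"y":0.095,"z":-0.145,"spin":0},{"fingers":-1,"x":-0.02,"y":0.135,"z":-0.145,"spin":0}]'

```text
time_s: 16.38
tcp_pos: [0.5277, -0.1271, 0.2286]
eef_rot: [-180.0, 0.0, -14.1]
contact_force: [0.4, -0.4, -4.0]
gripper_width: 0.0115
gripper_force: 35.0
```

Call:
drive_tool --rows '[{"fingers":-1,"x":-0.005,"y":0.04,"z":0,"spin":0},{"fingers":-1,"x":-0.01,"y":0.08,"z":0,"spin":0},{"fingers":-1,"x":-0.015,"y":0.12,"z":0,"spin":0},{"fingers":-1,"x":-0.02,"y":0.16,"z":0,"spin":0},{"fingers":-1,"x":-0.022,"y":0.2,"z":0,"spin":0},{"fingers":-1,"x":-0.022,"y":0.225,"z":0,"spin":0},{"fingers":-1,"x":-0.022,"y":0.24,"z":0.01,"spin":0},{"fingers":-1,"x":-0.022,"y":0.24,"z":0.03,"spin":0},{"fingers":-1,"x":-0.022,"y":0.24,"z":0.03,"spin":0}]'

```text
time_s: 17.5
tcp_pos: [0.4475, -0.3526, 0.1962]
eef_rot: [-179.9, 0.3, -14.2]
contact_force: [0.4, -0.3, -3.7]
gripper_width: 0.0116
gripper_force: 35.0
```

```bash
python3 - <<'E'
from h import *
s=sensors.get_state();print(s['time_s'],s['tcp_pos'],s['contact_force'],s['gripper_width'])
shift(.45,-.354,.075)
c=cap('side','tray')
E
```

```text
17.5 [ 0.44754938 -0.35257548  0.19619934] [ 0.42309378 -0.3087366  -3.66665892] 0.011615703518274682
shift 0.0027 0.0008 0.1212 spin None
```

View pics/tray.png

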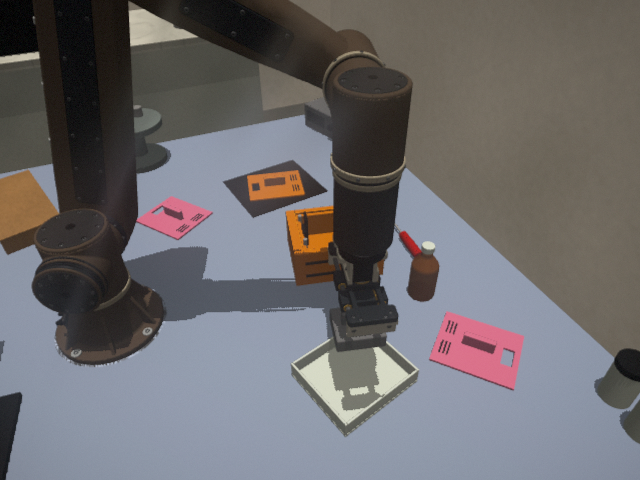

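The pack hangs above the tray at (360,335). The cover lies flat on the mat at (275,186), and the bottle is untouched. I lower to just above the floor, then feel for contact.

Call:
drive_tool --rows '[{"fingers":-1,"x":0.002,"y":0.001,"z":0.03,"spin":0},{"fingers":-1,"x":0.002,"y":0.001,"z":0.06,"spin":0},{"fingers":-1,"x":0.002,"y":0.001,"z":0.09,"spin":0},{"fingers":-1,"x":0.002,"y":0.001,"z":0.115,"spin":0},{"fingers":-1,"x":0.002,"y":0.001,"z":0.127,"spin":0},{"fingers":-1,"x":0.002,"y":0.001,"z":0.132,"spin":0},{"fingers":-1,"x":0.002,"y":0.001,"z":0.132,"spin":0},{"fingers":-1,"x":0.002,"y":0.001,"z":0.132,"spin":0}]'

```text
time_s: 18.55
tcp_pos: [0.4514, -0.3551, 0.0674]
eef_rot: [180.0, -0.1, -14.1]
contact_force: [-0.5, 0.8, -3.6]
gripper_width: 0.0115
gripper_force: 35.0
```

Call:
drive_tool --rows '[{"fingers":-1,"x":0,"y":0,"z":0.002,"spin":0},{"fingers":-1,"x":0,"y":0,"z":0.003,"spin":0},{"fingers":-1,"x":0,"y":0,"z":0.003,"spin":0}]'

```text
time_s: 18.92
tcp_pos: [0.4507, -0.3549, 0.0633]
eef_rot: [-180.0, 0.0, -14.1]
contact_force: [-0.6, 0.9, -3.3]
gripper_width: 0.012
gripper_force: 35.0
```

Call:
drive_tool --rows '[{"fingers":-1,"x":0,"y":0,"z":0.002,"spin":0},{"fingers":-1,"x":0,"y":0,"z":0.003,"spin":0},{"fingers":-1,"x":0,"y":0,"z":0.003,"spin":0}]'

```text
time_s: 19.3
tcp_pos: [0.4506, -0.3548, 0.0602]
eef_rot: [-180.0, 0.0, -14.1]
contact_force: [-0.0, -0.4, -4.5]
gripper_width: 0.0116
gripper_force: 35.0
```

Call:
drive_tool --rows '[{"fingers":-1,"x":0,"y":0,"z":0.001,"spin":0},{"fingers":-1,"x":0,"y":0,"z":0.002,"spin":0},{"fingers":-1,"x":0,"y":0,"z":0.002,"spin":0}]'

```text
time_s: 19.68
tcp_pos: [0.4508, -0.3549, 0.0588]
eef_rot: [180.0, -0.0, -14.1]
contact_force: [-3.0, 2.3, 2.0]
gripper_width: 0.0116
gripper_force: 35.0
```

Contact with the tray floor (force sign reversed at TCP z 0.0588). I release and withdraw.

Call:
drive_tool --rows '[{"fingers":-0.6,"x":0,"y":0,"z":0,"spin":0},{"fingers":-0.2,"x":0,"y":0,"z":0,"spin":0},{"fingers":0,"x":0,"y":0,"z":0,"spin":0},{"fingers":0,"x":0,"y":0,"z":-0.005,"spin":0},{"fingers":0,"x":0,"y":0,"z":-0.04,"spin":0},{"fingers":0,"x":0,"y":0,"z":-0.09,"spin":0},{"fingers":0,"x":-0.02,"y":-0.03,"z":-0.14,"spin":0},{"fingers":0,"x":-0.04,"y":-0.08,"z":-0.17,"spin":0},{"fingers":0,"x":-0.04,"y":-0.12,"z":-0.17,"spin":0},{"fingers":0,"x":-0.04,"y":-0.12,"z":-0.17,"spin":0}]'

```text
time_s: 20.92
tcp_pos: [0.4418, -0.2269, 0.2297]
eef_rot: [-180.0, -0.2, -14.0]
contact_force: [1.1, -0.8, 0.2]
gripper_width: 0.0438
gripper_force: 0.0
```

Call:
drive_tool --rows '[{"fingers":0,"x":0,"y":0,"z":0,"spin":0},{"fingers":0,"x":0,"y":0,"z":0,"spin":0}]'

```text
time_s: 21.18
tcp_pos: [0.441, -0.2294, 0.228]
eef_rot: [180.0, 0.0, -14.2]
contact_force: [-0.3, 0.1, 0.2]
gripper_width: 0.044
gripper_force: 0.0
```

```bash
python3 - <<'E'
from h import *
s=sensors.get_state();print(s['time_s'],s['tcp_pos'],s['contact_force'],s['gripper_width'])
c=cap('side','end');cap('top','endt')
a=cv2.imread('pics/end.png');b=cv2.imread('pics/endt.png');cv2.imwrite('pics/fin.png',np.hstack([cv2.resize(a,(400,300)),cv2.resize(b,(400,300))]))
E
```

```text
21.175 [ 0.44099663 -0.22941379  0.22802091] [-0.33169279  0.13539567  0.23575748] 0.04403964956139401
```

View pics/fin.png

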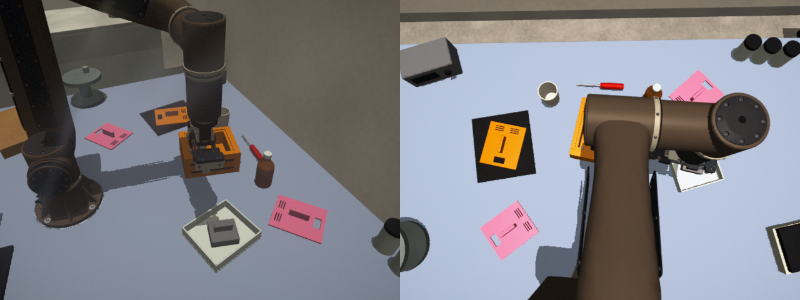

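The pack stands upright in the tray at (222,232), and the cover lies flat and centred on the mat at (503,145). Bottle, cup and driver are in place.

```bash
python3 -c "
from plant import r
print(r.close_job())"
```

```text
the job is handed in; nothing more can be done
None
```

The job is handed in at about 21 s of the 72 s allowed: the last pictures show the cover flat on the mat, the pack upright in the tray and the other bench objects in place, but no verdict came back.

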